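# Hook the torch-rest bracket into the slotted upright

## Task

Pick up the green torch-rest bracket and hook it on the slotted upright: press its two steel tabs into the two slots just above the orange lock slide until its plate lies against the face, then press it down until the hooks are fully home and the bracket has pushed the lock slide down, and let go. Do it gently, feeling for the slots rather than forcing (never push with more than about 20 newtons), and leave the other things on the bench alone.

Things in the scene. Friction and masses are not known exactly. Their poses are not given: they have to be found in the camera images.
- bracket_grip (a point): centre of the arm of the loose green bracket, where to grasp it (from above, fingers closing along its y). Arm: box bar 145 mm long (x), 20 mm wide, 44 mm high, lying on the bench at the start (this point 22 mm up). Axes as bracket. At the arm's far end, 68 to 76 mm from here to -x, two fork prongs stand 18 mm above it. Mass about 0.26 kg.
- bracket: the same bracket; origin at the bottom edge, middle of its flat mating face, the +x side of a plate 5 mm thick, 34 mm wide, 62 mm high. z up. The arm runs from the plate to -x, its underside level with the plate's bottom edge; grasp centre at (-70, 0, 22) mm. Two steel hook tabs stick out of the mating face to +x.
- bracket_tab (a point): foremost bottom point of the lower hook tab, at (11, 0, 7) mm from the bracket's origin, same axes. Each tab is 8 mm wide and sticks out 11 mm: a neck 7 mm high whose outer 5 mm carries a lip 7 mm down (6 mm gap between mating face and lip, to take the 4 mm strip). Lower tab 7 to 21 mm, upper 41 to 55 mm above the origin; neck undersides at 14 and 48 mm.
- post: fixed slotted upright: grey channel 64 mm wide, about 205 mm high, on a 130 mm base plate; origin on the bench under the middle of its slotted face, which is vertical and looks along its own -x; z up. The bracket goes in with its axes parallel to these. The face is a 4 mm steel strip, 60 mm wide, with a middle column of slots 14 mm wide (y), 17.5 mm high, pitch 34 mm; 18 mm free behind it.
- post_seat (a point): point on the slotted face, axes as post, 125 mm above the bench: where the bracket's origin comes when fully home if the strip is at its nominal height. The strip is bolted through long holes: its height (with slots and lock slide) is up to 12 mm above or below nominal and is not measured, so true home is the same in x and y but up to 12 mm higher or lower.
- post_slot (a point): point on the face at the nominal lower edge of the lower of the two slots to use (14 mm above post_seat), true height up to 12 mm off. They are the two highest slots: from true home, 14 to 31.5 and 48 to 65.5 mm up; strip top 85 mm. The tabs enter while the bracket's origin is 7 to 10.5 mm above true home; it then goes down 7 to 10.5 mm until the necks rest on the slots' lower edges.
- lock_slide (a joint): orange lock slide in front of the strip under the two slots, 34 mm wide, 16 mm high, standing 13 mm out. Value: m pushed down (0 at the start, stop at 0.008). About 5 N of friction; stays where left; the bracket's weight does not move it. Its top starts 6 mm above true home, so the bracket's foot has pushed it to about 0.006 when fully home.
- hammer: bystander: club hammer standing on its head, 282 mm high; origin at the underside
- pliers: bystander: black-handled pliers lying on the bench, about 180 mm long, 13 mm high
- rod_tin: bystander: tin of rods, 72 mm across, 156 mm high; origin at the underside
- wire_brush: bystander: brush lying on the bench
- angle: bystander: bare steel angle piece, 110 by 30 mm, 65 mm high; not the bracket
- plates: bystander: stack of three steel plates 120 by 90 mm, 30 mm high
There are look-alikes about, which are no part of the job. There is more than one size of the bracket; the job needs the middle-sized.

How it is judged:
By the outcome, as a careful person would: the job done as asked, in the order asked, and still so for the second after the job is handed in, with the robot touching nothing.
It also fails if it takes over 72 s, if anything falls off the work surface, if the arm or the gripper's body presses on something with over 40 N, if the wrist force passes 120 N, or if a joint passes its speed limit or range.

## Robot

A 6-joint arm with a two-finger parallel gripper is mounted at the origin on the work surface. World frame = base frame: x ahead of the robot, y to its left, z up, the work surface at z = 0. Lengths are in m, angles in rad, forces in N, time in s.
With the tool pointing down it reaches from about 0.425 to 0.95 m from the base axis. Payload 3.5 kg.
Tool frame: the origin (TCP) lies at the centre of the arm's flange, where the gripper is bolted on; the fingertips stand 173 mm ahead of it and the grasp point (between the pads) lies 155 mm ahead of it (ctrl.tcp_to_grasp is the distance from the TCP to the grasp point, in m); z points along the fingers, x is the direction in which the jaws open and shut, and the axes are right-handed (so a half turn about z gives the same grasp; the last joint's range is limited). The gripper opens to 85 mm and grips with 20 to 120 N. Pads are 22 mm wide; open, the fingers measure 114 mm over their backs; the gripper's body (76 mm by 85 mm) begins 54 mm behind the grasp point. The pads swing forward as they close: fully open they stand 13 mm farther back than shut.
Start: joints at [0.99, 0.286, 1.577, -0, 1.279, -0.15], TCP at [0.282, 0.613, 0.405] pointing down, gripper open.
Joint ranges: [-2.77, 2.77], [-0.9, 2.22], [0.21, 2.48], [-1.53, 4.67], [0.24, 2.81], [-2.84, 2.84]. Speed limits (rad/s): [2.79, 2.79, 3.14, 3.14, 3.14, 3.14].

## Interface

Orientations are given as a unit quaternion [x, y, z, w].
In Python, from plant import readout, imaging, ctrl, spotter gives the robot as it stands.
- The arm moves only by the tool apply_moves, never from a script. Its argument "steps" is a list of rows, each an object of numbers: "tx", "ty", "tz": the shift along the tool's x, y, z in mm; "wx", "wy", "wz": the turn, a rotation vector about the tool's x, y, z in rad. In form: [{"tx": .., "ty": .., "tz": .., "wx": .., "wy": .., "wz": ..}, ...]. A call has 1 to 12 rows; each row is the pose to reach, as a shift and turn from the pose commanded when the call began, along the tool's axes at that moment; what a row does not reach only later rows make up. A row lasts 1/10 s, in which the tool goes at most 50 mm and 8.59 degrees, less where a joint would pass 70% of its speed; a pose out of reach is approached as far as the arm can. A call with a gripper value outside its range is refused whole. "hand" is the opening, from 0 (shut) to 1 (fully open), set as the call begins (left out, the last holds). The fingers move at their own pace and stop on an object; "force" is the grip in N (left out, the last holds). Time passes only in rows, so rows that repeat a pose let the fingers close. It gives the time, the measured TCP pose, the force and the opening at its end, in the units of the state.
- readout.get_state(): the state, without advancing time (a new reading comes with each control period).
- imaging.read_camera(name): name is "scene" or "top"; returns a dict with "img" (420x560x3 uint8, red, green, blue), "vfov" (degrees; the focal length in pixels is half the picture's height over the tangent of half this angle, whatever the lens; pixels are square), "cx", "cy" (the principal point, pixels), "R" (3x3) and "t" (3): a world point X has camera coordinates R X + t. Camera axes: x right, y down, z forward; pixel columns grow to the right and rows downward; lengths in m; the calibration is good to about 2 mm. A picture is of the moment at which its call begins. There is no depth.
- ctrl.sign_off(): hands the job in, once; it reports no verdict.
Trained networks look in the newest picture that a camera, given by its name, has taken for a name from the list of things; names that differ only in an ending like _2 or _b are one class to them, and where a whole thing is asked for, a point or a joint stands for the part that bears it (a point fixed in the world has none). Each returns a list of dicts, best first, with "confidence" (0 to 1); they miss things now and then, are a little off and sometimes report something else, mostly with a low value. They report only what shows in the picture. A call takes as long as a camera call. They do not tell look-alikes from the thing itself.
- spotter.trace(camera, label): "region" (420x560 bool, what is visible of it) and "uv" ([column, row] in pixels, amid what is visible of it).
The state is a dict: "time": time; "qpos": joint angles; "dq": joint speeds; "joint_efforts": joint torques, N m; "eef_pos": TCP position; "tcp_rot": TCP orientation; "contact_force": force on the tool from outside, world axes, zero at the start; "wrist_torque": the same for the moment, N m; "opening": opening from 0.0 (shut) to 1.0 (fully open).
Only numpy, scipy, OpenCV 4.12 (cv2) and the standard library are available. Lean on these libraries where they do the work, as an engineer would, in place of code of your own. Each camera call takes 0.05 s, during which the arm holds its last target.

## Working session

There is one attempt and no reset: what is moved stays moved. The work goes in short steps, Python scripts to look and compute and a tool call to move; the robot and the scene stay as the last step left them, time stands still between calls to the robot, and variables do not carry over. Pictures are saved under pics/ and viewed, and the job is handed in when it is done.

Besides the shell and the picture viewer there is one more tool, called after "Request:" as name(argument=value, ...) on one line, values as JSON. apply_moves: Moves the arm, as the interface text tells. Its arguments: {"type":"object","properties":{"steps":{"type":"array","items":{"type":"object","properties":{"tx":{"type":"number"},"ty":{"type":"number"},"tz":{"type":"number"},"wx":{"type":"number"},"wy":{"type":"number"},"wz":{"type":"number"}}}},"hand":{"type":"number"},"force":{"type":"number"}},"required":["steps"]}

```bash
mkdir -p pics; ls; python3 - <<'E'
from plant import readout, imaging, ctrl, spotter
import cv2
for n in ("scene","top"):
    c=imaging.read_camera(n)
    cv2.imwrite(f"pics/{n}0.png",c["img"][:,:,::-1])
    print(n,c["vfov"],c["cx"],c["cy"],c["R"],c["t"])
print(readout.get_state(), ctrl.tcp_to_grasp)
E
```

```text
pics
scene 49.06985552248485 286.71271699424415 210.4451041134099 [[-0.87412772  0.48566773 -0.00525243]
 [ 0.36942968  0.65781865 -0.65635077]
 [-0.31531324 -0.57567481 -0.75443759]] [ 0.42385158 -0.13835355  1.65937973]
top 54.05275259299955 281.45287709690206 213.3417356977478 [[ 0.02633647 -0.99956831  0.01302253]
 [-0.9910259  -0.02781475 -0.13074406]
 [ 0.13104984 -0.00946233 -0.99133062]] [0.02654185 0.51610135 1.26189567]
{'time': 0.1, 'qpos': array([ 9.89964592e-01,  2.87110626e-01,  1.57807448e+00,  7.61542337e-06,
        1.27860803e+00, -1.49991439e-01]), 'dq': array([-0.00045349, -0.00195528, -0.00355731, -0.00033019,  0.00068586,
       -0.00208562]), 'joint_efforts': array([ 2.95464106e-04, -4.07292652e+01, -2.93699956e+01, -1.75851442e-04,
        3.47962246e-03, -4.20005961e-06]), 'eef_pos': array([0.28173916, 0.61312995, 0.40343896]), 'tcp_rot': array([ 8.41912923e-01,  5.39612286e-01, -1.00611305e-03,  4.45294222e-04]), 'contact_force': array([0.30619224, 0.64329064, 0.41053188]), 'wrist_torque': array([-0.05719105,  0.01415038, -0.00694074]), 'opening': 1.0037985618091076} 0.1547
```

View pics/scene0.png

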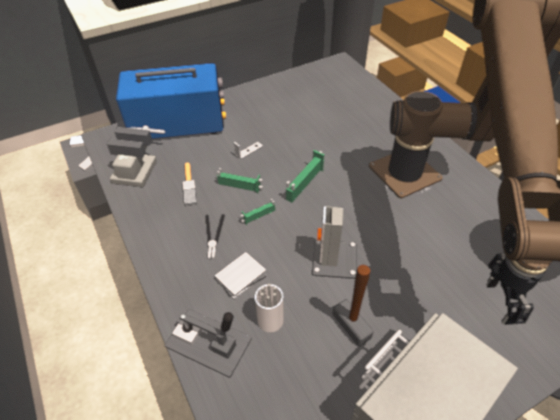

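View pics/top0.png

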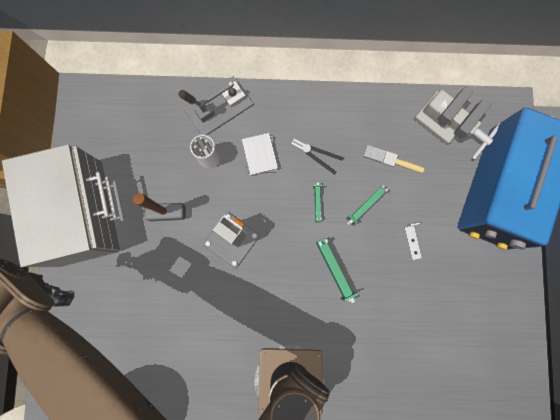

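The three green brackets show in the top view: small at (318,202), middle at (368,205) and large at (337,270). The post is at (230,235) with its orange slide at (237,223). I'll zoom in and run the networks.

```bash
cat > h.py <<'E'
import numpy as np, cv2
from plant import readout, imaging, ctrl, spotter
def cam(n):
    c=imaging.read_camera(n); f=210/np.tan(np.radians(c["vfov"]/2))
    c["K"]=np.array([[f,0,c["cx"]],[0,f,c["cy"]],[0,0,1]]); return c
def proj(c,X):
    X=np.atleast_2d(X); p=(c["K"]@(c["R"]@X.T+c["t"][:,None])).T; return p[:,:2]/p[:,2:]
def atz(c,uv,z):
    d=c["R"].T@np.linalg.inv(c["K"])@np.array([uv[0],uv[1],1.]); o=-c["R"].T@c["t"]
    return o+d*(z-o[2])/d[2]
def tri(c1,u1,c2,u2):
    A=[];b=[]
    for c,u in((c1,u1),(c2,u2)):
        d=c["R"].T@np.linalg.inv(c["K"])@np.array([u[0],u[1],1.]); d/=np.linalg.norm(d)
        P=np.eye(3)-np.outer(d,d); A.append(P); b.append(P@(-c["R"].T@c["t"]))
    X=np.linalg.lstsq(np.vstack(A),np.hstack(b),rcond=None)[0]; return X
def crop(c,x0,y0,x1,y1,s,fn):
    im=cv2.resize(c["img"][y0:y1,x0:x1,::-1],None,fx=s,fy=s,interpolation=cv2.INTER_CUBIC); cv2.imwrite(fn,im)
E
python3 - <<'E'
from h import *
C={n:cam(n) for n in("scene","top")}
for n,c in C.items():
    for l in("bracket","post","lock_slide","bracket_grip","bracket_tab"):
        for r in spotter.trace(n,l): print(n,l,round(r["confidence"],2),np.round(r["uv"],1),r["region"].sum())
crop(C["top"],300,170,400,250,8,"pics/t_br.png")
crop(C["scene"],200,150,290,220,8,"pics/s_br.png")
crop(C["top"],190,190,270,270,7,"pics/t_po.png")
crop(C["scene"],300,195,370,285,6,"pics/s_po.png")
E
```

```text
scene bracket 0.78 [255.2 213.6] 311
scene bracket 0.64 [237.2 182. ] 604
scene bracket 0.56 [303.6 174.5] 822
scene bracket 0.36 [187.6 187.6] 382
scene post 0.58 [334.1 249.9] 2273
scene post 0.41 [236.6 179.8] 596
scene bracket_grip 0.95 [237.7 180.9] 607
scene bracket_grip 0.94 [305.2 178. ] 805
scene bracket_grip 0.93 [258.  214.1] 366
scene bracket_tab 0.86 [304.3 175.5] 754
scene bracket_tab 0.67 [237.7 181.4] 583
scene bracket_tab 0.61 [256.6 211.3] 350
top bracket 0.79 [336.1 266. ] 692
top bracket 0.64 [365.2 204.5] 340
top bracket 0.61 [316.3 203.5] 219
top post 0.84 [230.5 239.2] 1702
top post 0.63 [366.1 206.2] 381
top lock_slide 0.56 [237.7 218.5] 36
top lock_slide 0.51 [204.9 149.3] 741
top bracket_grip 0.55 [363.  206.7] 426
top bracket_grip 0.48 [314.2 206.7] 238
top bracket_tab 0.91 [367.2 206. ] 339
top bracket_tab 0.83 [334.7 272.4] 678
top bracket_tab 0.69 [317.3 201.6] 251
```

View pics/t_br.png

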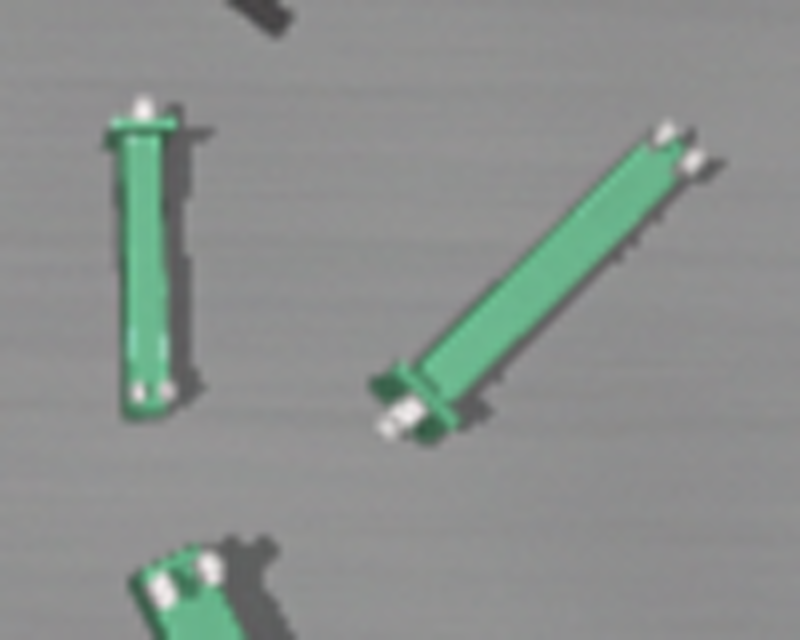

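View pics/s_br.png

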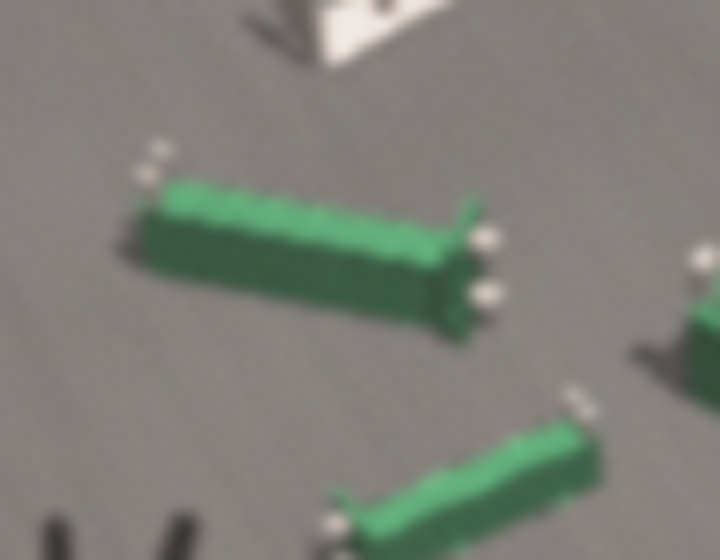

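View pics/t_po.png

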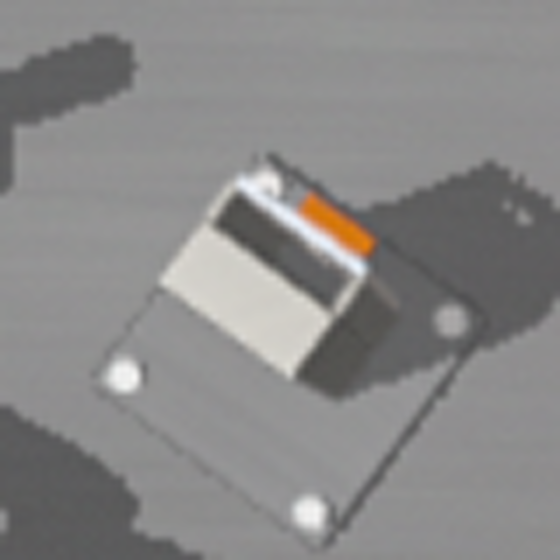

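View pics/s_po.png

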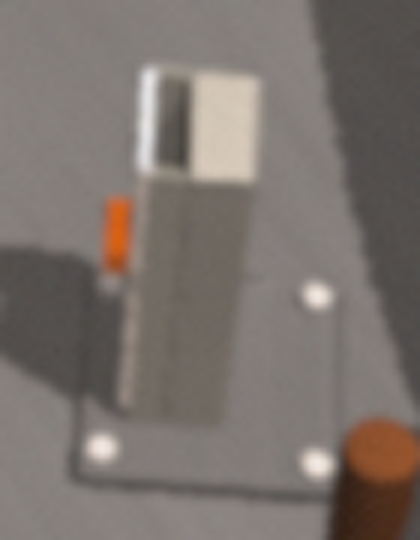

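```bash
python3 - <<'E'
from h import *
from scipy.optimize import least_squares, minimize
T=cam("top");S=cam("scene")
# pixel centres: crop px p at scale s -> x0+(p+.5)/s-.5
def px(x0,y0,s,p): return np.array([x0+(p[0]+.5)/s-.5,y0+(p[1]+.5)/s-.5])
t=lambda *p:px(190,190,7,p); s=lambda *p:px(300,195,6,p)
# base corners
print("base corners top cam z=.008")
for p in [(100,378),(325,548),(482,322),(270,155)]: print(atz(T,t(*p),0.008).round(4))
# base: scene
for p in [(72,478),(338,497)]: print('scene',atz(S,s(*p),0.008).round(4))
# strip top outer edge ends
print("strip top L/R tri")
L=tri(T,t(240,178),S,s(147,170)); R=tri(T,t(367,265),S,s(147,68));
# in top view: strip's end near left(240,178) ; scene: near (lower) = ? test both
L2=tri(T,t(240,178),S,s(147,68)); R2=tri(T,t(367,265),S,s(147,170))
for a in (L,R,L2,R2): print(a.round(4), [ (proj(c,a)[0]).round(1) for c in (T,S)])
hsv=cv2.cvtColor(T["img"],cv2.COLOR_RGB2HSV)
for n,c in (("top",T),("scene",S)):
    hsv=cv2.cvtColor(c["img"],cv2.COLOR_RGB2HSV)
    m=cv2.inRange(hsv,(5,120,100),(22,255,255)); m[:, :190]=0; m[:195]=0; m[260:]=0; m[:,330:]=0
    k,lab,st,ce=cv2.connectedComponentsWithStats(m)
    print(n,[(st[i].tolist(),ce[i].round(1).tolist()) for i in range(1,k)])
E
```

```text
base corners top cam z=.008
[0.415  0.2838 0.008 ]
[0.3414 0.1789 0.008 ]
[0.4451 0.1118 0.008 ]
[0.5191 0.2113 0.008 ]
scene [0.5195 0.2145 0.008 ]
scene [0.4111 0.2879 0.008 ]
strip top L/R tri
[0.4816 0.1993 0.2093] [array([223.4, 215.5]), array([323.4, 222.8])]
[0.4494 0.1485 0.2104] [array([241.7, 227.8]), array([323.6, 205.9])]
[0.4767 0.1903 0.266 ] [array([224.1, 214.8]), array([324.4, 206. ])]
[0.4531 0.1557 0.1468] [array([241. , 228.6]), array([322.6, 222.7])]
top [([233, 218, 11, 9, 40], [237.9, 221.8])]
scene [([317, 228, 5, 12, 52], [319.1, 233.4])]
```

```bash
cat > fit.py <<'E'
from h import *
from scipy.optimize import least_squares, minimize
def px(x0,y0,s,p): return np.array([x0+(p[0]+.5)/s-.5,y0+(p[1]+.5)/s-.5])
def rot(a): return np.array([[np.cos(a),-np.sin(a),0],[np.sin(a),np.cos(a),0],[0,0,1]])
def box(x0,x1,y0,y1,z0,z1): return np.array([[x,y,z] for x in(x0,x1) for y in(y0,y1) for z in(z0,z1)])/1000.
GREEN=[box(-5,0,-17,17,0,62),box(-146,-5,-10,10,0,44)]
SLIDE=[box(-13,0,-17,17,-10,6)]
def cover(c,boxes,R,t,win,ss=6):
    x0,y0,x1,y1=win; m=np.zeros(((y1-y0)*ss,(x1-x0)*ss),np.uint8)
    for b in boxes:
        p=(proj(c,b@R.T+t)-[x0-.5,y0-.5])*ss-.5
        cv2.fillConvexPoly(m,cv2.convexHull(np.round(p*16).astype(np.int32)),255,shift=4)
    return cv2.resize(m,(x1-x0,y1-y0),interpolation=cv2.INTER_AREA)/255.
E
python3 - <<'E'
from fit import *
T=cam("top");S=cam("scene")
for n,c in (("T",T),("S",S)): print(n,(-c["R"].T@c["t"]).round(3))
# bracket
W={'T':(335,175,400,235),'S':(205,160,275,200)}
obs={}
for n,c in(("T",T),("S",S)):
    x0,y0,x1,y1=W[n]; im=c["img"][y0:y1,x0:x1].astype(float)
    g=im[...,1]-np.maximum(im[...,0],im[...,2]); sat=g/np.maximum(im[...,1],1)
    o=np.clip(sat/0.3,0,1)
    k,lab,st,ce=cv2.connectedComponentsWithStats((o>.5).astype(np.uint8)); b=1+np.argmax(st[1:,4])
    keep=cv2.dilate((lab==b).astype(np.uint8),np.ones((3,3))); o=o*keep; obs[n]=o
    print(n,o.sum())
def cost(p,full=False):
    R=rot(p[2]); t=np.array([p[0],p[1],p[3] if len(p)>3 else 0]); e=[]
    for n,c in(("T",T),("S",S)):
        e.append(((cover(c,GREEN,R,t,W[n])-obs[n])**2).sum())
    return e if full else sum(e)
tab=atz(T,px(300,170,8,(435,390)),.05); fk=atz(T,px(300,170,8,(675,150)),.05)
d=(tab-fk)[:2]; p0=[*tab[:2],np.arctan2(d[1],d[0])]
print(p0,cost(p0,True))
def opt(p0,sc):
    n=len(p0); sim=np.vstack([p0]+[np.array(p0)+np.eye(n)[i]*sc[i] for i in range(n)])
    return minimize(cost,p0,method="Nelder-Mead",options=dict(initial_simplex=sim,xatol=1e-5,fatol=1e-3,maxiter=600))
r=opt(p0,[.01,.01,.05]); r=opt(r.x,[-.004,.004,.03]); print(r.x,np.degrees(r.x[2]),cost(r.x,True))
q=opt([*r.x,0],[.005,.005,.03,.005]); print("free z",q.x,cost(q.x,True))
b=r.x; print("grip",(rot(b[2])@[-.07,0,.022]+[b[0],b[1],0]).round(4))
# scale check vs sizes
g0=GREEN[:]
for s in (.8,.9,1.,1.1,1.25):
    GREEN[:]=[g*s for g in g0]; rr=opt(b,[.01,.01,.03]); print("size",s,round(rr.fun,1))
GREEN[:]=g0
# post
t=lambda *p:px(190,190,7,p); s=lambda *p:px(300,195,6,p)
oc={'T':(237.9,221.8),'S':(319.1,233.4)}
def model(p):
    x,y,a,h,bx,bz=p; R=rot(a); o=np.array([x,y,0]); w=lambda X:np.array(X)@R.T+o
    res=[]
    st=w([[0,-.03,.21+h],[0,.03,.21+h]]); 
    return w,st
def resid(p):
    x,y,a,h,bx,bz=p; w,st=model(p)
    r=[proj(T,st[0])[0]-t(240,178),proj(T,st[1])[0]-t(367,265),proj(S,st[0])[0]-s(147,170),proj(S,st[1])[0]-s(147,68)]
    if proj(T,st[0])[0][0]>proj(T,st[1])[0][0]:
        r=[proj(T,st[1])[0]-t(240,178),proj(T,st[0])[0]-t(367,265),proj(S,st[1])[0]-s(147,170),proj(S,st[0])[0]-s(147,68)]
    bc=w([[bx+i*.065,j*.065,bz] for i,j in((1,-1),(1,1),(-1,1),(-1,-1))])
    ob=np.array([t(100,378),t(325,548),t(482,322),t(270,155)]); pb=proj(T,bc)
    for q in pb: r.append(ob[np.argmin(((ob-q)**2).sum(1))]-q)
    pb=proj(S,bc); 
    for q0 in (s(72,478),s(338,497)): r.append(pb[np.argmin(((pb-q0)**2).sum(1))]-q0)
    sl=w([[-.0065,0,.131+h]]); # top face centre of slide in top cam
    r.append(proj(T,sl)[0]-oc['T']-[0,0])
    return np.array(r).ravel()
r=least_squares(resid,[.4655,.1739,np.radians(147),0,.03,.008],loss="soft_l1",x_scale=[.01,.01,.05,.01,.01,.01])
print("post",r.x.round(4),np.degrees(r.x[2])); print(resid(r.x).reshape(-1,2).round(2).tolist())
np.save("post.npy",r.x); np.save("br.npy",b)
# overlays
P=r.x
for n,c,wb,wp in(("T",T,(330,170,400,240),(190,190,270,270)),("S",S,(200,150,290,220),(300,195,370,285))):
    for nm,w,bx,R,o in (("br",wb,GREEN,rot(b[2]),np.array([b[0],b[1],0])),("po",wp,SLIDE+[box(0,4,-30,30,10-P[3]*1000-0,85) - [0,0,0]],rot(P[2]),np.array([P[0],P[1],.125+P[3]]))):
        sc=8 if nm=="br" else 7
        im=cv2.resize(c["img"][w[1]:w[3],w[0]:w[2],::-1],None,fx=sc,fy=sc,interpolation=cv2.INTER_CUBIC)
        for B in bx:
            p=((proj(c,B@R.T+o)-[w[0],w[1]]+.5)*sc).astype(int)
            for i in range(8):
                for j in range(i):
                    if bin(i^j).count("1")==1: cv2.line(im,tuple(map(int,p[i])),tuple(map(int,p[j])),(0,0,255),1)
        cv2.imwrite(f"pics/ov_{nm}_{n}.png",im)
ims=[cv2.imread(f"pics/ov_{a}.png") for a in("br_T","br_S","po_T","po_S")]
def pad(i): 
    o=np.zeros((640,730,3),np.uint8); o[:min(640,i.shape[0]),:i.shape[1]]=i[:640]; return o
big=np.vstack([np.hstack([pad(ims[0]),pad(ims[1])]),np.hstack([pad(ims[2]),pad(ims[3])])])
cv2.imwrite("pics/ov.png",cv2.resize(big,(800,600),interpolation=cv2.INTER_AREA))
E
```

```text
T [0.345 0.053 1.318]
S [0.945 0.84  1.163]
T 255.22071612604478
S 453.4957085089256
[np.float64(0.5037746185535013), np.float64(-0.1850069470030997), np.float64(2.3741865497050054)] [np.float64(58.27676185784267), np.float64(79.77222707363087)]
[ 0.49892085 -0.17922487  2.36421457] 135.45951677010967 [np.float64(44.22612664310347), np.float64(45.44958129728383)]
free z [ 4.98598087e-01 -1.78721790e-01  2.36926897e+00  1.92698056e-03] [np.float64(44.24801298407775), np.float64(42.36736321950252)]
grip [ 0.5488 -0.2283  0.022 ]
size 0.8 161.5
size 0.9 90.8
size 1.0 89.4
size 1.1 230.4
size 1.25 535.0
post [ 4.6580e-01  1.7270e-01  2.5462e+00 -9.0000e-04  4.3400e-02  7.4000e-03] 145.88416911957015
[[0.25, 0.16], [-0.05, 0.6], [-1.34, -0.33], [-0.54, 0.02], [1.11, -0.76], [0.24, -0.56], [-1.6, 0.61], [0.91, 0.34], [-0.21, 0.17], [-0.54, 0.16], [-0.73, 1.0]]
```

View pics/ov.png

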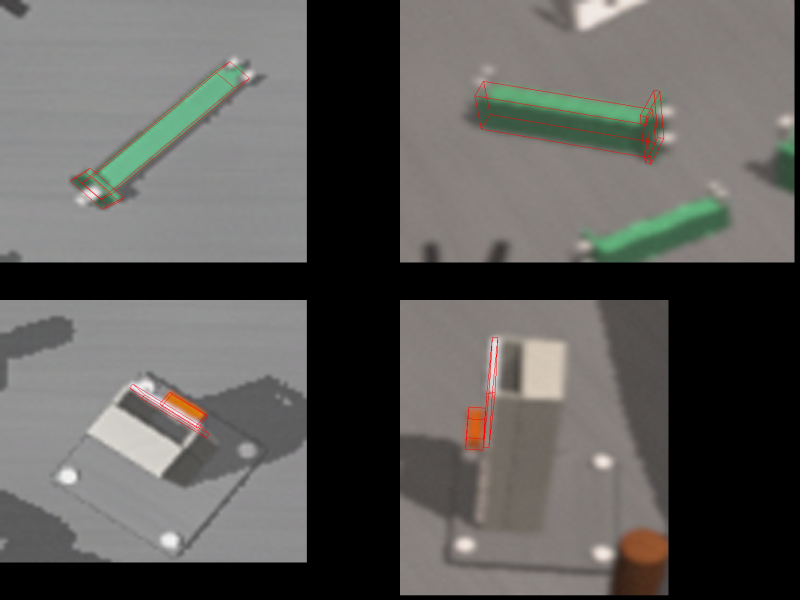

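The fit confirms the middle bracket (size scale 1.0 fits best). Bracket yaw is about 135.5°, its grip is at (0.549,-0.228), and the overlay lines match the green edges. The post is at (0.466,0.173) with yaw about 146° and its strip close to nominal height. Next I'll write a move helper.

```bash
cat > mv.py <<'E'
import sys
from h import *
from scipy.spatial.transform import Rotation as Ro
def rel(grasp,ang_deg):
    s=readout.get_state(); R=Ro.from_quat(s["tcp_rot"]); 
    a=np.radians(ang_deg); X=[np.cos(a),np.sin(a),0]; Z=[0,0,-1]; Y=np.cross(Z,X)
    Rt=Ro.from_matrix(np.array([X,Y,Z]).T)
    tcp=np.array(grasp)+[0,0,ctrl.tcp_to_grasp]
    print("t",s["time"],"grasp now",(s["eef_pos"]+R.as_matrix()[:,2]*ctrl.tcp_to_grasp).round(4),"F",s["contact_force"].round(1))
    d=R.inv().apply(tcp-s["eef_pos"])*1000; w=(R.inv()*Rt).as_rotvec()
    print("t mm",d.round(1),"w",w.round(4)); 
if __name__=="__main__":
    v=list(map(float,sys.argv[1:])); rel(v[:3],v[3])
E
python3 mv.py .5488 -.2283 .3 45.46; python3 - <<'E'
from h import *
T=cam("top");print(atz(T,(140,200),.28),atz(T,(170,211),.03))
E
```

```text
t 0.9 grasp now [0.2818 0.6133 0.2501] F [0.1 0.2 0.2]
t mm [-653.2  594.   -50. ] w [ 0.     -0.      0.3466]
[0.50674786 0.40342767 0.28      ] [0.51326868 0.39140478 0.03      ]
```

Request:
apply_moves(steps=[{"tz":-50},{"tz":-100},{"tz":-120},{"tx":-653,"ty":594,"tz":-120,"wz":0.3466},{"tx":-653,"ty":594,"tz":-120,"wz":0.3466},{"tx":-653,"ty":594,"tz":-120,"wz":0.3466},{"tx":-653,"ty":594,"tz":-120,"wz":0.3466},{"tx":-653,"ty":594,"tz":-120,"wz":0.3466},{"tx":-653,"ty":594,"tz":-120,"wz":0.3466},{"tx":-653,"ty":594,"tz":-120,"wz":0.3466},{"tx":-653,"ty":594,"tz":-120,"wz":0.3466},{"tx":-653,"ty":594,"tz":-120,"wz":0.3466}], hand=0.7)

```text
$.steps[0]: bad value
```

```bash
python3 mv.py .5488 -.2283 .15 45.46
```

```text
t 0.95 grasp now [0.2818 0.6133 0.2501] F [-0.4  0.5  0.5]
t mm [-653.3  594.   100. ] w [-0.000e+00 -1.000e-04  3.466e-01]
```

Request:
apply_moves(steps=[{"tx":0,"ty":0,"tz":-50,"wx":0,"wy":0,"wz":0},{"tx":0,"ty":0,"tz":-100,"wx":0,"wy":0,"wz":0},{"tx":0,"ty":0,"tz":-120,"wx":0,"wy":0,"wz":0},{"tx":-653,"ty":594,"tz":-120,"wx":0,"wy":0,"wz":0.3466},{"tx":-653,"ty":594,"tz":-120,"wx":0,"wy":0,"wz":0.3466},{"tx":-653,"ty":594,"tz":-120,"wx":0,"wy":0,"wz":0.3466},{"tx":-653,"ty":594,"tz":-120,"wx":0,"wy":0,"wz":0.3466},{"tx":-653,"ty":594,"tz":-120,"wx":0,"wy":0,"wz":0.3466},{"tx":-653,"ty":594,"tz":-120,"wx":0,"wy":0,"wz":0.3466},{"tx":-653,"ty":594,"tz":-120,"wx":0,"wy":0,"wz":0.3466},{"tx":-653,"ty":594,"tz":-120,"wx":0,"wy":0,"wz":0.3466},{"tx":-653,"ty":594,"tz":-120,"wx":0,"wy":0,"wz":0.3466}], hand=0.7)

```text
time: 2.15
eef_pos: [0.4178, 0.1825, 0.5251]
tcp_rot: [0.922, 0.387, 0.001, 0.0]
contact_force: [1.3, -0.2, 0.6]
opening: 0.697
```

```bash
python3 mv.py .5488 -.2283 .12 45.46
```

```text
t 2.15 grasp now [0.418  0.1826 0.3704] F [ 1.3 -0.2  0.6]
t mm [-201.4  381.3  250.5] w [ 0.0007 -0.0011  0.0004]
```

Request:
apply_moves(steps=[{"tx":-201,"ty":381,"tz":0,"wx":0,"wy":0,"wz":0},{"tx":-201,"ty":381,"tz":0,"wx":0,"wy":0,"wz":0},{"tx":-201,"ty":381,"tz":0,"wx":0,"wy":0,"wz":0},{"tx":-201,"ty":381,"tz":0,"wx":0,"wy":0,"wz":0},{"tx":-201,"ty":381,"tz":0,"wx":0,"wy":0,"wz":0},{"tx":-201,"ty":381,"tz":0,"wx":0,"wy":0,"wz":0},{"tx":-201,"ty":381,"tz":250,"wx":0,"wy":0,"wz":0},{"tx":-201,"ty":381,"tz":250,"wx":0,"wy":0,"wz":0},{"tx":-201,"ty":381,"tz":250,"wx":0,"wy":0,"wz":0},{"tx":-201,"ty":381,"tz":250,"wx":0,"wy":0,"wz":0},{"tx":-201,"ty":381,"tz":250,"wx":0,"wy":0,"wz":0},{"tx":-201,"ty":381,"tz":250,"wx":0,"wy":0,"wz":0}])

```text
time: 3.35
eef_pos: [0.5478, -0.227, 0.271]
tcp_rot: [0.923, 0.386, -0.001, -0.002]
contact_force: [-0.6, 1.1, -0.2]
opening: 0.699
```

```bash
python3 mv.py .5488 -.2283 .12 45.46; python3 - <<'E'
from h import *
T=cam("top");S=cam("scene"); crop(T,290,150,410,250,6,"pics/t1.png"); crop(S,190,110,310,220,6,"pics/s1.png")
E
python3 mv.py .5488 -.2283 .023 45.46
```

```text
t 3.35 grasp now [ 0.5473 -0.2267  0.1163] F [-0.6  1.1 -0.2]
t mm [-0.3  1.6 -3.7] w [-0.004   0.0011 -0.0009]
t 3.45 grasp now [ 0.5458 -0.2259  0.1145] F [ 0.1 -0.  -1.3]
t mm [ 0.3  3.2 91.5] w [-0.0098  0.0024 -0.0021]
```

View pics/t1.png

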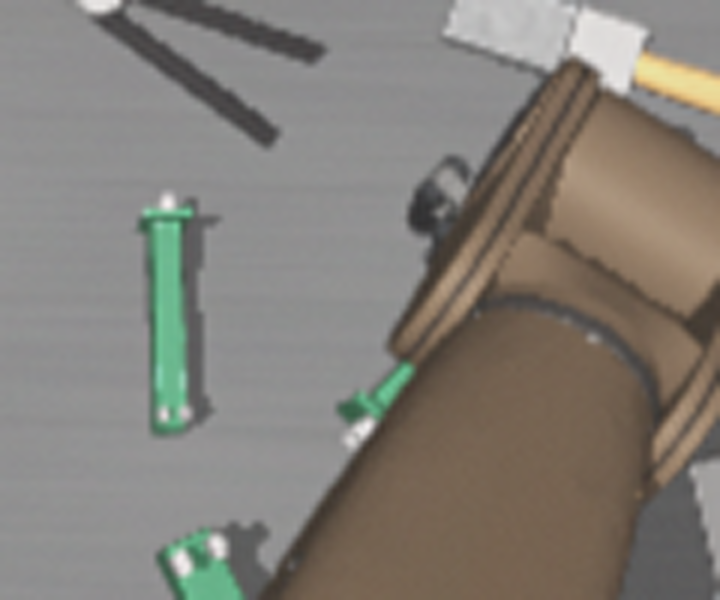

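View pics/s1.png

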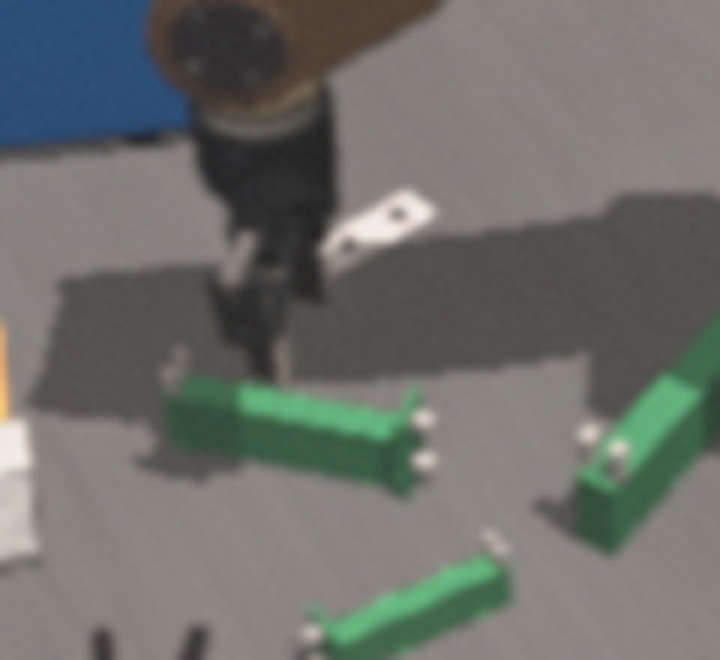

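The gripper is above the bracket arm's middle, in line with it (scene crop). I'll descend part way, check, then finish.

Request:
apply_moves(steps=[{"tx":0,"ty":0,"tz":40,"wx":0,"wy":0,"wz":0},{"tx":0,"ty":0,"tz":60,"wx":0,"wy":0,"wz":0},{"tx":0,"ty":0,"tz":70,"wx":0,"wy":0,"wz":0},{"tx":0,"ty":0,"tz":70,"wx":0,"wy":0,"wz":0},{"tx":0,"ty":0,"tz":70,"wx":0,"wy":0,"wz":0}])

```text
time: 3.95
eef_pos: [0.5494, -0.2262, 0.2068]
tcp_rot: [0.922, 0.387, 0.001, 0.001]
contact_force: [0.2, -0.6, 0.4]
opening: 0.698
```

```bash
python3 mv.py .5488 -.2283 .023 45.46
```

```text
t 3.95 grasp now [ 0.5498 -0.2264  0.0521] F [ 0.2 -0.6  0.4]
t mm [-1.9  1.  29.1] w [ 0.0031 -0.0007  0.0005]
```

Request:
apply_moves(steps=[{"tx":-1,"ty":1,"tz":15,"wx":0,"wy":0,"wz":0},{"tx":-2,"ty":1,"tz":28,"wx":0,"wy":0,"wz":0},{"tx":-2,"ty":1,"tz":28,"wx":0,"wy":0,"wz":0},{"tx":-2,"ty":1,"tz":28,"wx":0,"wy":0,"wz":0},{"tx":-2,"ty":1,"tz":28,"wx":0,"wy":0,"wz":0}])

```text
time: 4.45
eef_pos: [0.548, -0.2283, 0.1768]
tcp_rot: [0.922, 0.386, 0.0, 0.0]
contact_force: [0.0, 0.1, -1.1]
opening: 0.699
```

```bash
python3 mv.py .5488 -.2283 .023 45.46
```

```text
t 4.45 grasp now [ 0.548  -0.2283  0.0221] F [ 0.   0.1 -1.1]
t mm [ 0.6  0.6 -0.9] w [ 0.0003 -0.0001 -0.0001]
```

Close the gripper.

Request:
apply_moves(steps=[{"tx":0,"ty":0,"tz":0,"wx":0,"wy":0,"wz":0},{"tx":0,"ty":0,"tz":0,"wx":0,"wy":0,"wz":0},{"tx":0,"ty":0,"tz":0,"wx":0,"wy":0,"wz":0},{"tx":0,"ty":0,"tz":0,"wx":0,"wy":0,"wz":0},{"tx":0,"ty":0,"tz":0,"wx":0,"wy":0,"wz":0},{"tx":0,"ty":0,"tz":0,"wx":0,"wy":0,"wz":0},{"tx":0,"ty":0,"tz":0,"wx":0,"wy":0,"wz":0},{"tx":0,"ty":0,"tz":0,"wx":0,"wy":0,"wz":0}], hand=0, force=80)

```text
time: 5.25
eef_pos: [0.5481, -0.2284, 0.1773]
tcp_rot: [0.922, 0.386, 0.0, 0.0]
contact_force: [-1.6, -0.6, 4.9]
opening: 0.225
```

```bash
python3 mv.py .5488 -.2283 .023 45.46
```

```text
t 5.25 grasp now [ 0.5482 -0.2285  0.0226] F [-1.6 -0.6  4.9]
t mm [ 0.6  0.4 -0.4] w [ 0.0009 -0.0001  0.0001]
```

Gripped at opening 0.225 (19 mm). Next I'll lift it.

Request:
apply_moves(steps=[{"tx":0,"ty":0,"tz":-10,"wx":0,"wy":0,"wz":0},{"tx":0,"ty":0,"tz":-40,"wx":0,"wy":0,"wz":0},{"tx":0,"ty":0,"tz":-85,"wx":0,"wy":0,"wz":0},{"tx":0,"ty":0,"tz":-130,"wx":0,"wy":0,"wz":0},{"tx":0,"ty":0,"tz":-160,"wx":0,"wy":0,"wz":0},{"tx":0,"ty":0,"tz":-160,"wx":0,"wy":0,"wz":0},{"tx":0,"ty":0,"tz":-160,"wx":0,"wy":0,"wz":0}])

```text
time: 5.95
eef_pos: [0.5474, -0.2278, 0.336]
tcp_rot: [0.922, 0.386, -0.0, -0.0]
contact_force: [0.4, 0.7, -2.7]
opening: 0.225
```

```bash
python3 mv.py .5569 .1110 .180 55.88
```

```text
t 5.95 grasp now [ 0.5473 -0.2277  0.1813] F [ 0.4  0.7 -2.7]
t mm [ 248.2 -230.9    1.5] w [-0.0011 -0.     -0.1819]
```

Request:
apply_moves(steps=[{"tx":25,"ty":-23,"tz":0,"wx":0,"wy":0,"wz":-0.02},{"tx":55,"ty":-51,"tz":0,"wx":0,"wy":0,"wz":-0.04},{"tx":85,"ty":-79,"tz":0,"wx":0,"wy":0,"wz":-0.06},{"tx":115,"ty":-107,"tz":0,"wx":0,"wy":0,"wz":-0.08},{"tx":145,"ty":-135,"tz":0,"wx":0,"wy":0,"wz":-0.1},{"tx":175,"ty":-163,"tz":0,"wx":0,"wy":0,"wz":-0.12},{"tx":205,"ty":-191,"tz":0,"wx":0,"wy":0,"wz":-0.15},{"tx":230,"ty":-214,"tz":0,"wx":0,"wy":0,"wz":-0.17},{"tx":248,"ty":-231,"tz":0,"wx":0,"wy":0,"wz":-0.182},{"tx":248,"ty":-231,"tz":0,"wx":0,"wy":0,"wz":-0.182},{"tx":248,"ty":-231,"tz":0,"wx":0,"wy":0,"wz":-0.182},{"tx":248,"ty":-231,"tz":0,"wx":0,"wy":0,"wz":-0.182}])

```text
time: 7.15
eef_pos: [0.5568, 0.1098, 0.3348]
tcp_rot: [0.884, 0.468, -0.002, -0.001]
contact_force: [0.3, 0.7, -1.9]
opening: 0.225
```

```bash
python3 mv.py .5569 .1110 .159 55.88;  python3 - <<'E'
from h import *
T=cam("top");S=cam("scene"); crop(T,180,170,300,260,6,"pics/t2.png"); crop(S,260,150,380,250,6,"pics/s2.png")
E
```

```text
t 7.15 grasp now [0.5562 0.1097 0.1801] F [ 0.3  0.7 -1.9]
t mm [ 1.1 -0.5 21.1] w [-0.0026  0.0023 -0.0008]
```

View pics/t2.png

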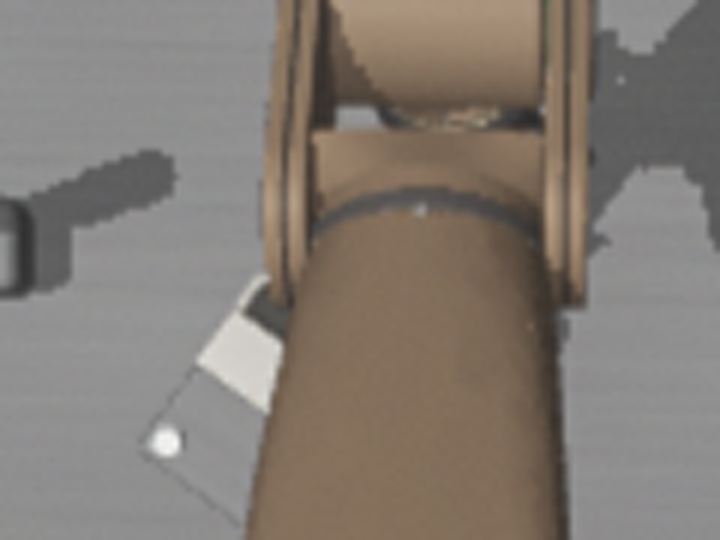

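View pics/s2.png

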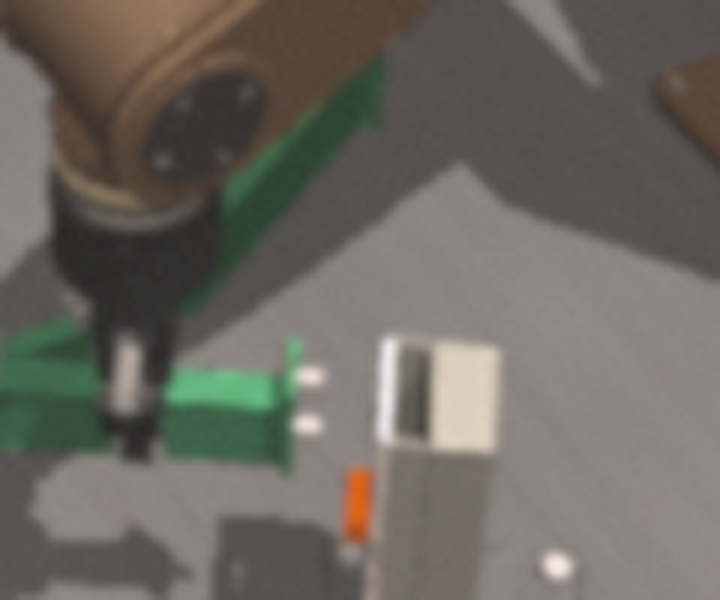

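The scene view shows the bracket held level, its tabs at crop (310,375) and (307,424) facing the strip, and the orange slide at (357,503). I'll lower to hover height and overlay the kinematic prediction.

Request:
apply_moves(steps=[{"tx":1,"ty":0,"tz":10,"wx":0,"wy":0,"wz":0},{"tx":1,"ty":0,"tz":21,"wx":0,"wy":0,"wz":0},{"tx":1,"ty":0,"tz":21,"wx":0,"wy":0,"wz":0},{"tx":1,"ty":0,"tz":21,"wx":0,"wy":0,"wz":0},{"tx":1,"ty":0,"tz":21,"wx":0,"wy":0,"wz":0}])

```text
time: 7.75
eef_pos: [0.5578, 0.1114, 0.3159]
tcp_rot: [0.883, 0.469, 0.0, 0.0]
contact_force: [1.0, 0.3, -2.4]
opening: 0.221
```

```bash
cat > look.py <<'E'
from fit import *
import sys
from scipy.spatial.transform import Rotation as Ro
def bpose(s):
    R=Ro.from_quat(s["tcp_rot"]).as_matrix(); g=s["eef_pos"]+R[:,2]*ctrl.tcp_to_grasp
    B=np.array([-R[:,1],-R[:,0],-R[:,2]]).T   # bracket axes: x=-toolY, y=-toolX, z=-toolZ
    return B,g+B@np.array([.0695,0,-.0226])
P=np.load("post.npy")
def inpost(s):
    B,o=bpose(s); Rp=rot(P[2]); return Rp.T@(o-[P[0],P[1],0])*1000, Ro.from_matrix(Rp.T@B).as_rotvec()
TABS=[box(0,11,-4,4,14,21),box(6,11,-4,4,7,14),box(0,11,-4,4,48,55),box(6,11,-4,4,41,48)]
if __name__=="__main__":
    s=readout.get_state(); S=cam("scene"); B,o=bpose(s); print(s["time"],inpost(s),s["contact_force"].round(1))
    w=(270,185,350,250); sc=9
    im=cv2.resize(S["img"][w[1]:w[3],w[0]:w[2],::-1],None,fx=sc,fy=sc,interpolation=cv2.INTER_CUBIC)
    for bx,R,oo in((GREEN+TABS,B,o),(SLIDE+[box(0,4,-30,30,10,85)],rot(P[2]),np.array([P[0],P[1],.125+P[3]]))):
        for b in bx:
            p=((proj(S,b@R.T+oo)-[w[0],w[1]]+.5)*sc).astype(int)
            for i in range(8):
                for j in range(i):
                    if bin(i^j).count("1")==1: cv2.line(im,tuple(map(int,p[i])),tuple(map(int,p[j])),(0,0,255),1)
    cv2.imwrite(sys.argv[1],im)
E
python3 look.py pics/l1.png
```

```text
7.75 (array([-41.12239937,  -0.87027975, 138.55881142]), array([-1.95274148e-04,  2.59190381e-04, -1.33827718e-05])) [ 1.   0.3 -2.4]
```

View pics/l1.png

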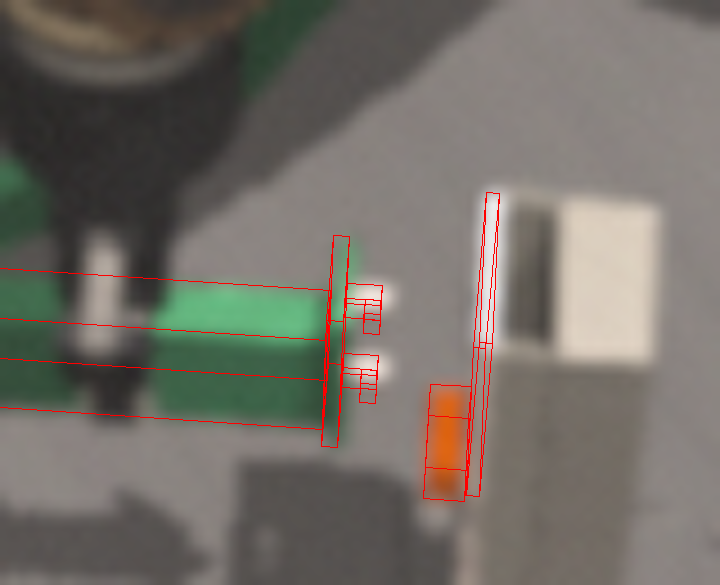

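Kinematics and picture agree in height. In x the bracket sits about 3 mm nearer the post than drawn, which I'll find by feel. Now to just before the face, at the estimated mid-window height.

Request:
apply_moves(steps=[{"tx":-0.9,"ty":-6,"tz":3,"wx":0,"wy":0,"wz":0},{"tx":-0.9,"ty":-14,"tz":5.5,"wx":0,"wy":0,"wz":0},{"tx":-0.9,"ty":-20,"tz":5.5,"wx":0,"wy":0,"wz":0},{"tx":-0.9,"ty":-21,"tz":5.5,"wx":0,"wy":0,"wz":0},{"tx":-0.9,"ty":-21,"tz":5.5,"wx":0,"wy":0,"wz":0},{"tx":-0.9,"ty":-21,"tz":5.5,"wx":0,"wy":0,"wz":0}])

```text
time: 8.4
eef_pos: [0.5399, 0.1225, 0.3105]
tcp_rot: [0.883, 0.469, 0.0, 0.0]
contact_force: [0.0, 0.4, -2.9]
opening: 0.228
```

```bash
python3 look.py pics/l2.png
```

```text
8.4 (array([-2.01115841e+01, -3.82391036e-02,  1.33177601e+02]), array([-0.00035669,  0.00062323,  0.00018034])) [ 0.   0.4 -2.9]
```

View pics/l2.png

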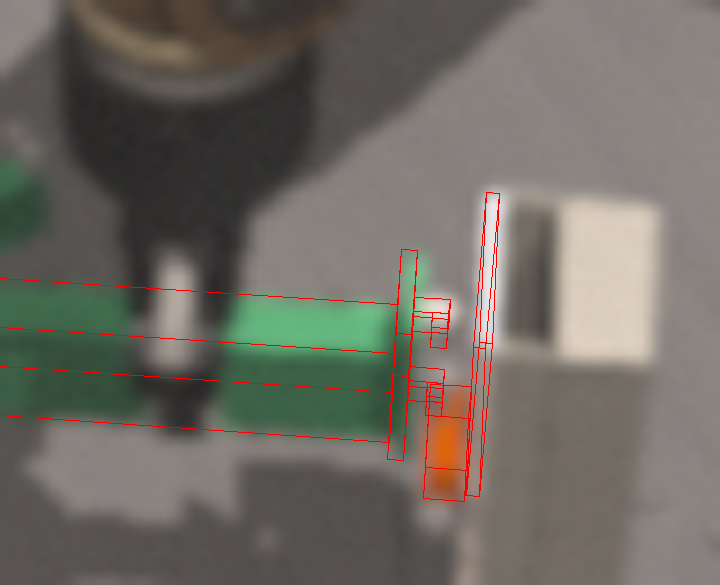

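Request:
apply_moves(steps=[{"tx":0,"ty":-1,"tz":0,"wx":0,"wy":0,"wz":0},{"tx":0,"ty":-2,"tz":0,"wx":0,"wy":0,"wz":0},{"tx":0,"ty":-3,"tz":0,"wx":0,"wy":0,"wz":0},{"tx":0,"ty":-4,"tz":0,"wx":0,"wy":0,"wz":0},{"tx":0,"ty":-4,"tz":0,"wx":0,"wy":0,"wz":0}])

```text
time: 8.95
eef_pos: [0.5364, 0.1247, 0.3102]
tcp_rot: [0.883, 0.469, -0.0, -0.0]
contact_force: [0.1, -0.4, -2.6]
opening: 0.226
```

Request:
apply_moves(steps=[{"tx":0,"ty":-1,"tz":0,"wx":0,"wy":0,"wz":0},{"tx":0,"ty":-2,"tz":0,"wx":0,"wy":0,"wz":0},{"tx":0,"ty":-2,"tz":0,"wx":0,"wy":0,"wz":0}])

```text
time: 9.25
eef_pos: [0.5347, 0.1259, 0.3102]
tcp_rot: [0.883, 0.469, -0.0, -0.0]
contact_force: [-0.7, 0.1, -2.1]
opening: 0.22
```

```bash
cat > st.py <<'E'
from look import *
s=readout.get_state(); F=rot(P[2]).T@s["contact_force"]
print(s["time"],"pos",inpost(s)[0].round(2),"F(post)",F.round(1),"M",(rot(P[2]).T@s["wrist_torque"]).round(2),s["opening"])
E
python3 st.py
```

```text
9.25 pos [-1.3770e+01  1.2000e-01  1.3289e+02] F(post) [ 0.6  0.3 -2.1] M [ 0.04  0.01 -0.01] 0.21961655467090158
```

No contact yet. I'll continue in small steps.

Request:
apply_moves(steps=[{"tx":0,"ty":-1,"tz":0,"wx":0,"wy":0,"wz":0},{"tx":0,"ty":-2,"tz":0,"wx":0,"wy":0,"wz":0},{"tx":0,"ty":-2,"tz":0,"wx":0,"wy":0,"wz":0}])

```text
time: 9.55
eef_pos: [0.5331, 0.127, 0.3102]
tcp_rot: [0.883, 0.469, -0.0, -0.0]
contact_force: [-0.7, -0.6, -2.6]
opening: 0.227
```

```bash
python3 st.py; python3 look.py pics/l3.png
```

```text
9.55 pos [-1.1800e+01  1.2000e-01  1.3293e+02] F(post) [ 0.3  0.9 -2.6] M [0.03 0.01 0.01] 0.22743788267080192
9.55 (array([-1.17993912e+01,  1.20886831e-01,  1.32927374e+02]), array([ 4.33018212e-05, -8.48596245e-05,  1.48331867e-04])) [-0.7 -0.6 -2.6]
```

View pics/l3.png

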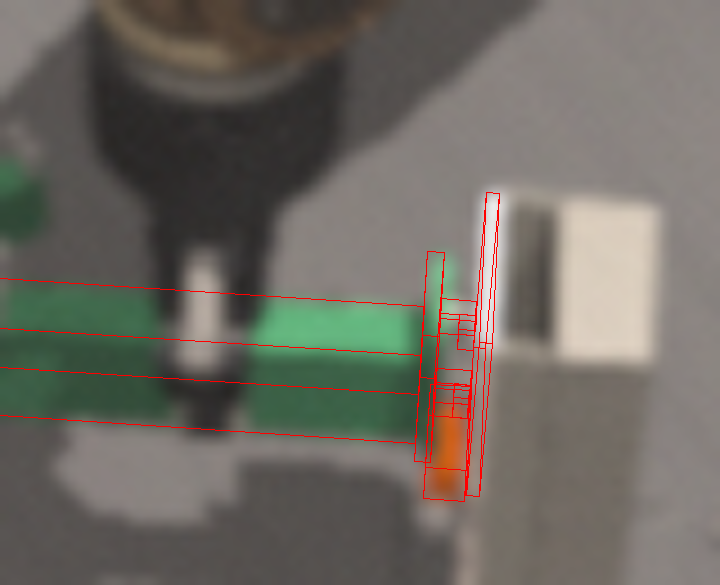

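Request:
apply_moves(steps=[{"tx":0,"ty":-0.7,"tz":0,"wx":0,"wy":0,"wz":0},{"tx":0,"ty":-1.4,"tz":0,"wx":0,"wy":0,"wz":0},{"tx":0,"ty":-2,"tz":0,"wx":0,"wy":0,"wz":0},{"tx":0,"ty":-2,"tz":0,"wx":0,"wy":0,"wz":0}])

```text
time: 10.0
eef_pos: [0.5315, 0.1281, 0.3102]
tcp_rot: [0.883, 0.469, -0.0, -0.0]
contact_force: [-0.8, 0.5, -2.6]
opening: 0.222
```

```bash
python3 st.py
```

```text
10.0 pos [-9.8500e+00  1.1000e-01  1.3292e+02] F(post) [ 0.9 -0.  -2.6] M [0.04 0.03 0.01] 0.22177900635709757
```

Request:
apply_moves(steps=[{"tx":0,"ty":-0.7,"tz":0,"wx":0,"wy":0,"wz":0},{"tx":0,"ty":-1.4,"tz":0,"wx":0,"wy":0,"wz":0},{"tx":0,"ty":-2,"tz":0,"wx":0,"wy":0,"wz":0},{"tx":0,"ty":-2,"tz":0,"wx":0,"wy":0,"wz":0}])

```text
time: 10.4
eef_pos: [0.5298, 0.1292, 0.3102]
tcp_rot: [0.883, 0.469, -0.0, -0.0]
contact_force: [0.8, -0.2, -1.8]
opening: 0.226
```

```bash
python3 st.py
```

```text
10.4 pos [-7.8400e+00  1.3000e-01  1.3292e+02] F(post) [-0.8 -0.3 -1.8] M [-0.02 -0.05  0.01] 0.225985228935609
```

Request:
apply_moves(steps=[{"tx":0,"ty":-0.7,"tz":0,"wx":0,"wy":0,"wz":0},{"tx":0,"ty":-1.4,"tz":0,"wx":0,"wy":0,"wz":0},{"tx":0,"ty":-2,"tz":0,"wx":0,"wy":0,"wz":0},{"tx":0,"ty":-2,"tz":0,"wx":0,"wy":0,"wz":0}])

```text
time: 10.8
eef_pos: [0.5282, 0.1303, 0.3102]
tcp_rot: [0.883, 0.469, -0.0, -0.0]
contact_force: [0.5, 0.5, -2.6]
opening: 0.227
```

```bash
python3 st.py;python3 look.py pics/l4.png
```

```text
10.8 pos [-5.8600e+00  1.2000e-01  1.3292e+02] F(post) [-0.1 -0.7 -2.6] M [-0.03 -0.07  0.  ] 0.2268684420042256
10.8 (array([-5.86121423e+00,  1.23660338e-01,  1.32917911e+02]), array([ 2.24766014e-05, -1.27173110e-05,  1.23403659e-04])) [ 0.5  0.5 -2.6]
```

View pics/l4.png

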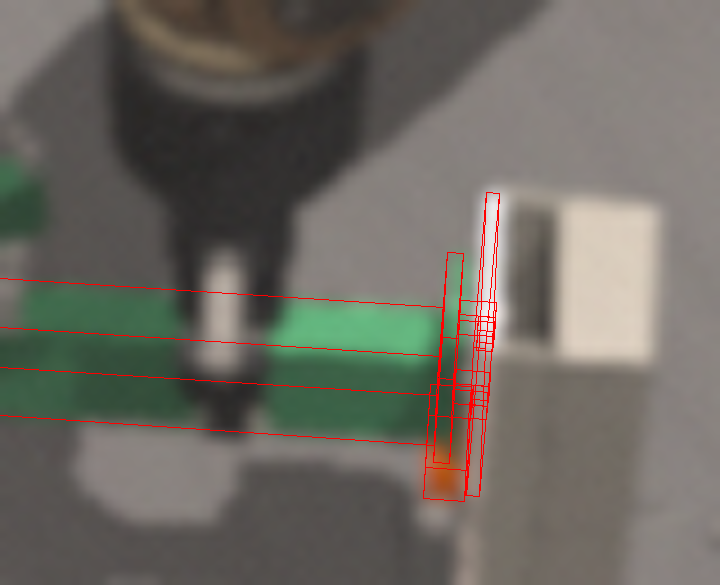

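The picture shows the tabs entering, with no force. The plate edge is at about x=465 and the strip edge at 477 (about 3–4 mm gap).

Request:
apply_moves(steps=[{"tx":0,"ty":-0.7,"tz":0,"wx":0,"wy":0,"wz":0},{"tx":0,"ty":-1.4,"tz":0,"wx":0,"wy":0,"wz":0},{"tx":0,"ty":-2,"tz":0,"wx":0,"wy":0,"wz":0},{"tx":0,"ty":-2,"tz":0,"wx":0,"wy":0,"wz":0}])

```text
time: 11.25
eef_pos: [0.5265, 0.1314, 0.3102]
tcp_rot: [0.883, 0.469, -0.0, -0.0]
contact_force: [-0.2, -0.3, -2.6]
opening: 0.22
```

```bash
python3 st.py
```

```text
11.25 pos [-3.8600e+00  1.2000e-01  1.3294e+02] F(post) [ 0.   0.4 -2.6] M [0.03 0.   0.05] 0.22025912290865376
```

Request:
apply_moves(steps=[{"tx":0,"ty":-0.5,"tz":0,"wx":0,"wy":0,"wz":0},{"tx":0,"ty":-1,"tz":0,"wx":0,"wy":0,"wz":0},{"tx":0,"ty":-1.5,"tz":0,"wx":0,"wy":0,"wz":0},{"tx":0,"ty":-1.5,"tz":0,"wx":0,"wy":0,"wz":0}])

```text
time: 11.65
eef_pos: [0.5253, 0.1323, 0.3102]
tcp_rot: [0.883, 0.469, -0.0, -0.0]
contact_force: [-0.3, -0.7, -2.4]
opening: 0.225
```

```bash
python3 st.py
```

```text
11.65 pos [ -2.38   0.14 132.9 ] F(post) [-0.2  0.8 -2.4] M [ 0.04  0.02 -0.06] 0.22528852366602747
```

Request:
apply_moves(steps=[{"tx":0,"ty":-0.5,"tz":0,"wx":0,"wy":0,"wz":0},{"tx":0,"ty":-1,"tz":0,"wx":0,"wy":0,"wz":0},{"tx":0,"ty":-1.5,"tz":0,"wx":0,"wy":0,"wz":0},{"tx":0,"ty":-1.5,"tz":0,"wx":0,"wy":0,"wz":0}])

```text
time: 12.05
eef_pos: [0.5246, 0.1326, 0.3105]
tcp_rot: [0.883, 0.469, 0.001, 0.001]
contact_force: [4.2, -2.9, -4.5]
opening: 0.219
```

```bash
python3 st.py; python3 look.py pics/l5.png
```

```text
12.05 pos [-2.1500e+00  9.0000e-02  1.3296e+02] F(post) [-5.1  0.1 -4.5] M [ 0.08  0.75 -0.1 ] 0.2189959136736718
12.05 (array([-2.14559838e+00,  9.07223026e-02,  1.32957199e+02]), array([-4.91370895e-04,  2.95849116e-03, -3.32471334e-05])) [ 4.2 -2.9 -4.5]
```

View pics/l5.png

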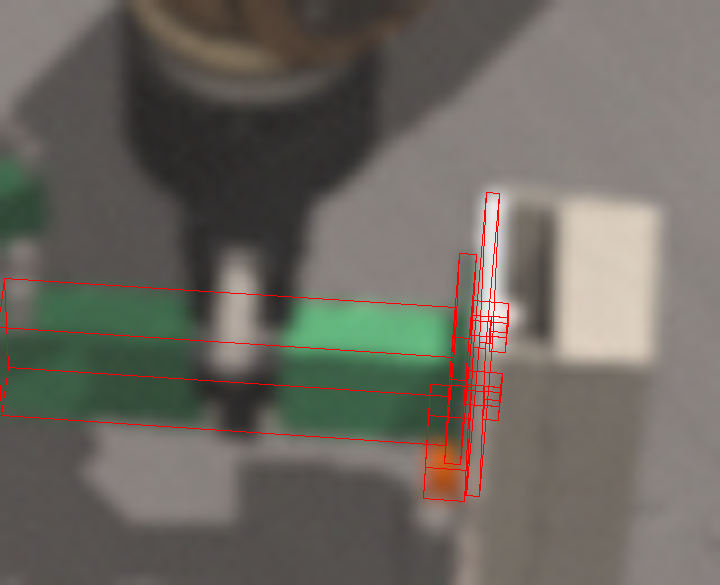

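The tab is visible behind the strip (crop (512,315)), and the face contact is about 5 N, so the plate is against the face. Now down slowly with a light press.

Request:
apply_moves(steps=[{"tx":0,"ty":0.5,"tz":0,"wx":0,"wy":0,"wz":0},{"tx":0,"ty":0.5,"tz":1,"wx":0,"wy":0,"wz":0},{"tx":0,"ty":0.5,"tz":2,"wx":0,"wy":0,"wz":0},{"tx":0,"ty":0.5,"tz":2,"wx":0,"wy":0,"wz":0}], force=110)

```text
time: 12.5
eef_pos: [0.5249, 0.1328, 0.3089]
tcp_rot: [0.883, 0.469, 0.001, 0.0]
contact_force: [3.8, -2.7, -1.0]
opening: 0.222
```

```bash
python3 st.py
```

```text
12.5 pos [ -2.1   -0.3  131.52] F(post) [-4.6  0.1 -1. ] M [ 0.01  0.58 -0.12] 0.2220309520584502
```

Request:
apply_moves(steps=[{"tx":0,"ty":0.3,"tz":0.7,"wx":0,"wy":0,"wz":0},{"tx":0,"ty":0.3,"tz":1.4,"wx":0,"wy":0,"wz":0},{"tx":0,"ty":0.3,"tz":2,"wx":0,"wy":0,"wz":0},{"tx":0,"ty":0.3,"tz":2,"wx":0,"wy":0,"wz":0}])

```text
time: 12.9
eef_pos: [0.525, 0.1326, 0.3065]
tcp_rot: [0.883, 0.468, 0.001, 0.0]
contact_force: [3.6, -1.9, -0.2]
opening: 0.217
```

```bash
python3 st.py
```

```text
12.9 pos [ -2.09  -0.16 129.14] F(post) [-4.  -0.4 -0.2] M [-0.06  0.6  -0.1 ] 0.21691116356709908
```

Request:
apply_moves(steps=[{"tx":0,"ty":0.3,"tz":0.7,"wx":0,"wy":0,"wz":0},{"tx":0,"ty":0.3,"tz":1.4,"wx":0,"wy":0,"wz":0},{"tx":0,"ty":0.3,"tz":2,"wx":0,"wy":0,"wz":0},{"tx":0,"ty":0.3,"tz":2,"wx":0,"wy":0,"wz":0}])

```text
time: 13.3
eef_pos: [0.5251, 0.1326, 0.3045]
tcp_rot: [0.883, 0.469, 0.0, -0.0]
contact_force: [3.0, -1.7, 4.0]
opening: 0.224
```

```bash
python3 st.py
```

```text
13.3 pos [ -2.14  -0.18 127.22] F(post) [-3.4 -0.3  4. ] M [-0.11  0.18 -0.02] 0.2239469800846782
```

Request:
apply_moves(steps=[{"tx":0,"ty":0,"tz":0.7,"wx":0,"wy":0,"wz":0},{"tx":0,"ty":0,"tz":1.4,"wx":0,"wy":0,"wz":0},{"tx":0,"ty":0,"tz":2,"wx":0,"wy":0,"wz":0},{"tx":0,"ty":0,"tz":2,"wx":0,"wy":0,"wz":0}])

```text
time: 13.7
eef_pos: [0.5251, 0.1325, 0.3022]
tcp_rot: [0.883, 0.468, 0.0, -0.0]
contact_force: [3.8, -1.4, 2.9]
opening: 0.22
```

```bash
python3 st.py; python3 look.py pics/l6.png
```

```text
13.7 pos [ -2.11  -0.13 124.87] F(post) [-4.  -1.   2.9] M [-0.27  0.19 -0.18] 0.22039509753418565
13.7 (array([ -2.11486954,  -0.13426721, 124.87254128]), array([-0.00063438,  0.00023195, -0.00026844])) [ 3.8 -1.4  2.9]
```

View pics/l6.png

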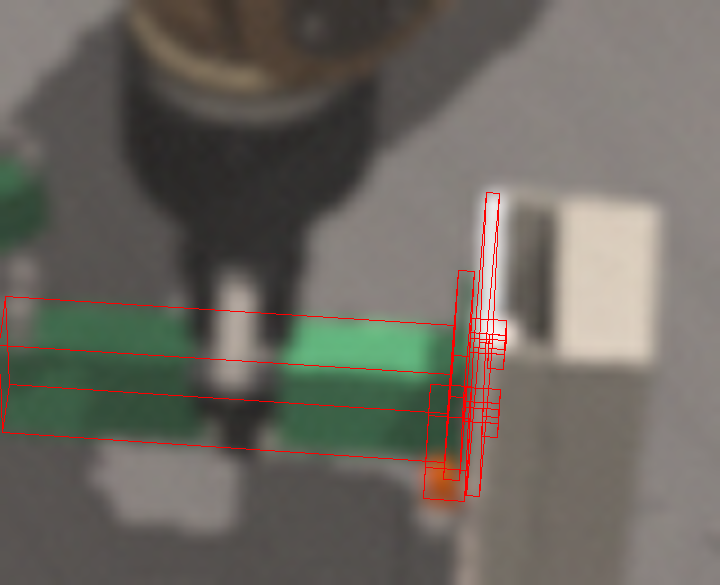

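Slide contact began near z≈128–129 and it now moves at about 5–6 N. I'll continue down.

Request:
apply_moves(steps=[{"tx":0,"ty":0,"tz":0.5,"wx":0,"wy":0,"wz":0},{"tx":0,"ty":0,"tz":1,"wx":0,"wy":0,"wz":0},{"tx":0,"ty":0,"tz":1.5,"wx":0,"wy":0,"wz":0},{"tx":0,"ty":0,"tz":1.5,"wx":0,"wy":0,"wz":0}])

```text
time: 14.15
eef_pos: [0.5251, 0.1325, 0.3007]
tcp_rot: [0.883, 0.468, 0.0, -0.0]
contact_force: [5.0, -0.3, 3.2]
opening: 0.214
```

```bash
python3 st.py
```

```text
14.15 pos [-2.1200e+00 -9.0000e-02  1.2337e+02] F(post) [-4.3 -2.6  3.2] M [-0.39  0.26 -0.16] 0.21415054677277925
```

Request:
apply_moves(steps=[{"tx":0.4,"ty":0,"tz":0.4,"wx":0,"wy":0,"wz":0},{"tx":0.4,"ty":0,"tz":0.8,"wx":0,"wy":0,"wz":0},{"tx":0.4,"ty":0,"tz":1.2,"wx":0,"wy":0,"wz":0},{"tx":0.4,"ty":0,"tz":1.2,"wx":0,"wy":0,"wz":0}])

```text
time: 14.55
eef_pos: [0.5253, 0.1327, 0.3001]
tcp_rot: [0.883, 0.469, -0.0, 0.0]
contact_force: [2.6, -1.4, 6.2]
opening: 0.218
```

```bash
python3 st.py
```

```text
14.55 pos [ -2.18  -0.15 122.8 ] F(post) [-2.9 -0.3  6.2] M [-0.11  0.09 -0.03] 0.21842789178847383
```

Movement has slowed and force is rising, so it's probably bottoming. I'll press a little more to confirm.

Request:
apply_moves(steps=[{"tx":0,"ty":0,"tz":0.4,"wx":0,"wy":0,"wz":0},{"tx":0,"ty":0,"tz":0.8,"wx":0,"wy":0,"wz":0},{"tx":0,"ty":0,"tz":0.8,"wx":0,"wy":0,"wz":0}])

```text
time: 14.85
eef_pos: [0.5254, 0.1327, 0.2999]
tcp_rot: [0.883, 0.469, -0.0, 0.0]
contact_force: [1.9, -2.1, 8.8]
opening: 0.221
```

```bash
python3 st.py
```

```text
14.85 pos [ -2.22  -0.18 122.65] F(post) [-2.7  0.7  8.8] M [ 0.05 -0.23 -0.03] 0.22144284529292457
```

Request:
apply_moves(steps=[{"tx":0,"ty":0,"tz":0.6,"wx":0,"wy":0,"wz":0},{"tx":0,"ty":0,"tz":1.2,"wx":0,"wy":0,"wz":0},{"tx":0,"ty":0,"tz":1.2,"wx":0,"wy":0,"wz":0}])

```text
time: 15.15
eef_pos: [0.5256, 0.1327, 0.2997]
tcp_rot: [0.883, 0.469, -0.0, -0.0]
contact_force: [-0.4, -3.0, 12.0]
opening: 0.224
```

```bash
python3 st.py; python3 look.py pics/l7.png
```

```text
15.15 pos [ -2.29  -0.25 122.4 ] F(post) [-1.3  2.7 12. ] M [ 0.28 -0.6   0.05] 0.2238138537589158
15.15 (array([ -2.29463876,  -0.25400901, 122.40411422]), array([ 0.00080319, -0.00058258,  0.00075147])) [-0.4 -3.  12. ]
```

View pics/l7.png

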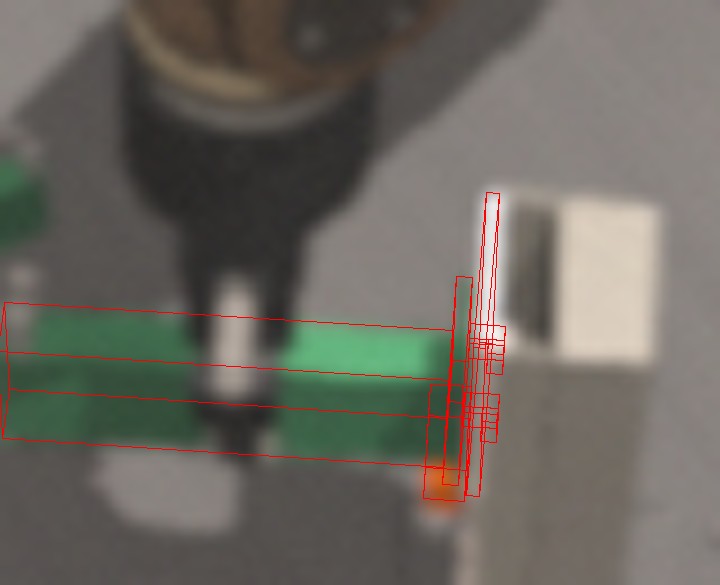

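Solid stop at about 12 N, and the orange slide has moved down. I'll unload, then open the fingers.

Request:
apply_moves(steps=[{"tx":0,"ty":0,"tz":-1,"wx":0,"wy":0,"wz":0},{"tx":0,"ty":0,"tz":-2,"wx":0,"wy":0,"wz":0},{"tx":0,"ty":0,"tz":-2.2,"wx":0,"wy":0,"wz":0},{"tx":0,"ty":0,"tz":-2.2,"wx":0,"wy":0,"wz":0}])

```text
time: 15.6
eef_pos: [0.5253, 0.1327, 0.3]
tcp_rot: [0.883, 0.469, -0.0, 0.0]
contact_force: [3.8, -1.4, 5.6]
opening: 0.221
```

```bash
python3 st.py
```

```text
15.6 pos [ -2.19  -0.16 122.7 ] F(post) [-4.  -1.   5.6] M [-0.09  0.03 -0.1 ] 0.22062480799742848
```

Request:
apply_moves(steps=[{"tx":0,"ty":0.4,"tz":-0.6,"wx":0,"wy":0,"wz":0},{"tx":0,"ty":0.4,"tz":-0.6,"wx":0,"wy":0,"wz":0}])

```text
time: 15.8
eef_pos: [0.5254, 0.1326, 0.3]
tcp_rot: [0.883, 0.469, -0.0, -0.0]
contact_force: [3.0, -0.7, 3.4]
opening: 0.221
```

Request:
apply_moves(steps=[{"tx":0,"ty":0,"tz":0,"wx":0,"wy":0,"wz":0},{"tx":0,"ty":0,"tz":0,"wx":0,"wy":0,"wz":0},{"tx":0,"ty":0,"tz":0,"wx":0,"wy":0,"wz":0},{"tx":0,"ty":0,"tz":0,"wx":0,"wy":0,"wz":0},{"tx":0,"ty":0,"tz":0,"wx":0,"wy":0,"wz":0}], hand=0.5)

```text
time: 16.3
eef_pos: [0.5253, 0.1326, 0.2999]
tcp_rot: [0.883, 0.469, -0.0, -0.0]
contact_force: [-0.0, -0.2, 0.2]
opening: 0.501
```

```bash
python3 st.py; python3 look.py pics/l8.png
```

```text
16.3 pos [-2.0700e+00 -7.0000e-02  1.2265e+02] F(post) [-0.1  0.1  0.2] M [ 0.02  0.03 -0.  ] 0.5008031772952266
16.3 (array([-2.06710496e+00, -6.75955476e-02,  1.22648161e+02]), array([ 0.0006796 , -0.00083112,  0.00027504])) [-0.  -0.2  0.2]
```

View pics/l8.png

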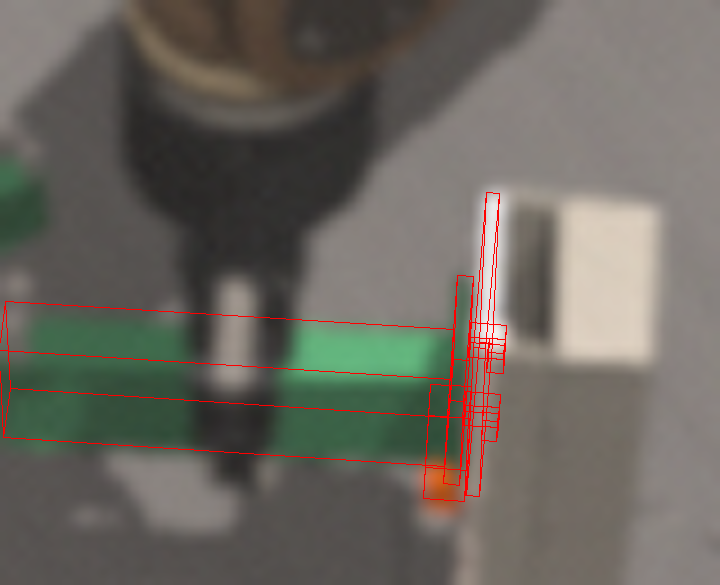

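Released, and the bracket stays in place. Retract straight up, then back from the post.

Request:
apply_moves(steps=[{"tx":0,"ty":0,"tz":-10,"wx":0,"wy":0,"wz":0},{"tx":0,"ty":0,"tz":-30,"wx":0,"wy":0,"wz":0},{"tx":0,"ty":0,"tz":-60,"wx":0,"wy":0,"wz":0},{"tx":0,"ty":0,"tz":-100,"wx":0,"wy":0,"wz":0},{"tx":0,"ty":0,"tz":-140,"wx":0,"wy":0,"wz":0},{"tx":-45,"ty":0,"tz":-150,"wx":0,"wy":0,"wz":0},{"tx":-90,"ty":10,"tz":-150,"wx":0,"wy":0,"wz":0},{"tx":-135,"ty":20,"tz":-150,"wx":0,"wy":0,"wz":0},{"tx":-180,"ty":40,"tz":-150,"wx":0,"wy":0,"wz":0},{"tx":-220,"ty":60,"tz":-150,"wx":0,"wy":0,"wz":0},{"tx":-260,"ty":80,"tz":-150,"wx":0,"wy":0,"wz":0},{"tx":-300,"ty":100,"tz":-150,"wx":0,"wy":0,"wz":0}])

```text
time: 17.55
eef_pos: [0.4392, -0.1734, 0.4516]
tcp_rot: [0.883, 0.469, 0.001, 0.001]
contact_force: [0.4, -0.2, 0.6]
opening: 0.5
```

```bash
python3 - <<'E'
from fit import *
T=cam("top");S=cam("scene"); crop(T,190,170,290,260,7,"pics/t9.png"); crop(S,270,185,350,250,9,"pics/s9.png")
for n,c,w in(("top",T,(190,195,260,260)),("scene",S,(290,195,330,260))):
    hsv=cv2.cvtColor(c["img"],cv2.COLOR_RGB2HSV); x0,y0,x1,y1=w
    m=cv2.inRange(hsv[y0:y1,x0:x1],(3,110,80),(22,255,255)); ys,xs=np.nonzero(m); print(n,len(xs),xs.min()+x0,xs.max()+x0,ys.min()+y0,ys.max()+y0)
# predicted slide bottom scene px for before/after
P=np.load("post.npy"); R=rot(P[2])
for d in (0,.006): print(d,proj(S,R@[-.0065,.017,-.010-d]+[P[0],P[1],.1227]),proj(S,R@[-.0065,-.017,-.010-d]+[P[0],P[1],.1227]))
E
```

```text
top 9 241 243 223 226
scene 22 317 320 236 241
0 [[319.32423211 231.11017372]] [[318.82716112 240.38557425]]
0.006 [[319.22519068 232.38851635]] [[318.72815722 241.65364002]]
```

View pics/t9.png

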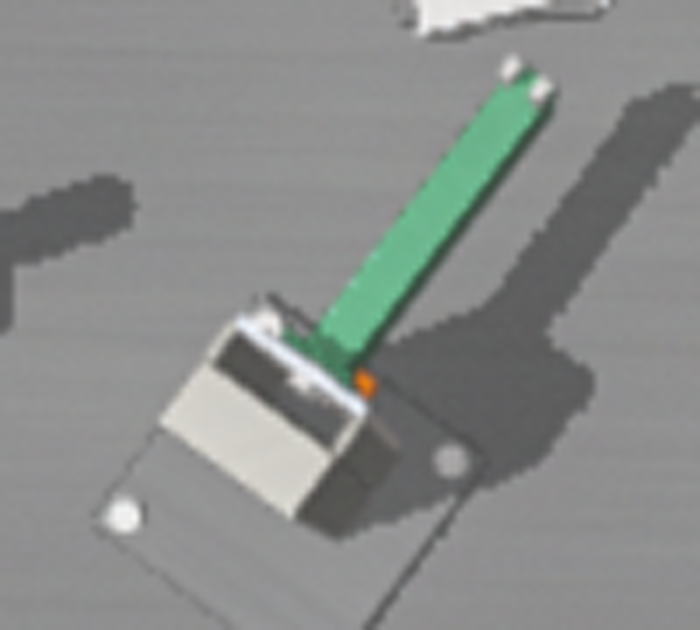

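View pics/s9.png

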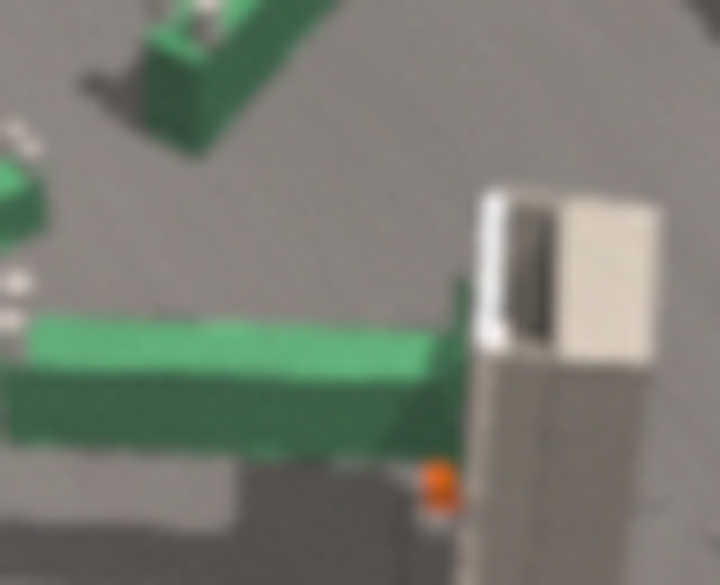

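Both views show the bracket hung: plate against the strip, tabs behind it, and the orange slide below the foot. I'll fit the final pose, including tilt, as a check.

```bash
python3 st.py | cut -c1-10; python3 - <<'E'
from fit import *
from scipy.spatial.transform import Rotation as Ro
T=cam("top");S=cam("scene");P=np.load("post.npy");Rp=rot(P[2])
W={'T':(225,172,275,228),'S':(262,210,325,245)}
obs={}
for n,c in(("T",T),("S",S)):
    x0,y0,x1,y1=W[n]; im=c["img"][y0:y1,x0:x1].astype(float)
    sat=(im[...,1]-np.maximum(im[...,0],im[...,2]))/np.maximum(im[...,1],1); obs[n]=np.clip(sat/.3,0,1)
    o=obs[n]; k,lab,st,ce=cv2.connectedComponentsWithStats((o>.5).astype(np.uint8)); b=1+np.argmax(st[1:,4])
    obs[n]=o*cv2.dilate((lab==b).astype(np.uint8),np.ones((3,3)))
ARM=[box(-146,0,-10,10,0,44)]
ARMP=[box(-5,0,-17,17,0,62),box(-146,-5,-10,10,0,44)]
def cost(p,parts=False):
    R=Rp@Ro.from_euler("zy",[p[3],p[4]]).as_matrix(); t=Rp@np.array([p[0],p[1],0])+[P[0],P[1],p[2]]
    e=[((cover(T,ARM,R,t,W['T'])-obs['T'])**2).sum(),((cover(S,ARMP,R,t,W['S'])-obs['S'])**2).sum()]
    return e if parts else sum(e)
for st in ([0,0,.123,0,0],[0.002,0,.125,0,-.04],[0.002,0,.12,0.02,.04]):
    p=np.array(st); 
    for k in range(3):
        sim=np.vstack([p]+[p+np.eye(5)[i]*[.004,.004,.004,.03,.03][i]*(-1)**k for i in range(5)])
        r=minimize(cost,p,method="Nelder-Mead",options=dict(initial_simplex=sim,xatol=1e-5,fatol=1e-3,maxiter=800)); p=r.x
    print((p[:3]*1000).round(1),np.degrees(p[3:]).round(2),cost(p,True))
E
```

```text
17.65 pos 
[ -2.4  -1.4 125.2] [ 0.3  -1.87] [np.float64(73.70544793259428), np.float64(50.404927632141735)]
[ -1.5  -1.3 125.2] [ 0.49 -1.63] [np.float64(76.81867327757709), np.float64(48.720653627103516)]
[ -2.1  -1.8 126.3] [ 0.17 -2.61] [np.float64(73.61140156207586), np.float64(51.096675561825194)]
```

```bash
python3 - <<'E'
from h import *
a=cv2.imread("pics/scene0.png")[:,:,::-1].astype(float); b=cam("scene")["img"].astype(float)
for im in (a,b):
    o=(im[...,0]-im[...,2]); print(o[226:246,318:320].mean(1).astype(int).tolist())
print(readout.get_state()["contact_force"])
E
```

```text
[13, 43, 102, 147, 162, 166, 171, 175, 174, 177, 170, 149, 128, 98, 60, 24, 13, 11, 9, 6]
[-12, -10, -7, -8, -7, -7, -7, -8, -4, 20, 85, 150, 161, 142, 120, 86, 38, 13, 9, 7]
[ 0.12804843  0.6761968  -0.12562434]
```

The slide's lower edge moved down about 1.6 px (6 mm predicts 1.3 px), so it was pushed fully down. Nothing touches the robot, so I'll hand in.

```bash
python3 -c "
from plant import ctrl; print(ctrl.sign_off())"
```

```text
the job is handed in; nothing more can be done
None
```

The middle-sized green bracket is hooked on the slotted upright and the job is handed in; the robot clock read about 18 s of the 72 s allowed.

- **Insertion:** The tabs went into the two slots on the first try, with about 5 N once the plate met the face.
- **Pressing home:** Pushing down moved the lock slide at about 6 N. The bracket then came to a firm stop at a reading of 12 N (about 15 N of push, counting its weight). True home is about 2 mm below nominal.
- **Slide check:** The slide's lower edge moved down about 1.6 pixels, where 6 mm predicts 1.3. That is about 6 to 8 mm, so it was pushed down, but the camera can't place it exactly.
- **After release:** The bracket hangs on the strip with its tabs behind it, and the robot touches nothing.

**Checks that disagreed:**
- The picture fit shows the arm drooping about 2° at its free end. I put this down to play between the hooks and the strip, but didn't measure it further.
- The same fit puts the bracket about 2.5 mm higher than the arm's own reading. A similar fit on the bench read about 2 mm high, so I trusted the arm and the firm stop.
- Along the insertion direction, the camera and arm differed by 2 to 3 mm, which I settled by feeling for contact.

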